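Eyelet dies back in the graded rack

ROBOT

A 6-joint arm with a two-finger parallel gripper is mounted at the origin on a cart in front of the work surface, level with it; the furniture and walls round the work are solid. World frame = base frame: x ahead of the robot, y to its left, z up, the work surface at z = 0. Lengths are in m, angles in rad, forces in N, time in s.
With the tool pointing down it reaches from about 0.275 to 0.725 m from the base axis. Payload 15.9 kg.
Tool frame: the origin (TCP) lies midway between the tips of the shut fingers; the grasp point (between the pads) lies 19 mm behind it; z points along the fingers, y is the line along which they close (so a half turn about z gives the same grasp; the last joint's range is limited). The gripper opens to 85 mm and grips with 20 to 120 N. Pads are 22 mm wide; open, the fingers measure 114 mm over their backs; the gripper's body (76 mm by 85 mm) begins 54 mm behind the grasp point. The pads swing forward as they close: fully open they stand 13 mm farther back than shut.
Start: joints at [-1.166, 0.213, -0.034, 1.323, 0, 1.571], TCP at [0.197, -0.46, 0.194] pointing down, gripper open.
Joint ranges: [-2.98, 2.98], [-0.74, 1.72], [-1.14, 1.35], [-2.1, 2.04], [-1.57, 1.44], [-3.14, 3.14]. Speed limits (rad/s): [1.89, 1.89, 2.39, 2.57, 3.14, 3.14].

INTERFACE

Orientations are given as a 3x3 rotation matrix whose columns are the frame's x, y, z axes.
In Python, from bench import sense, grab_frame, camera_params, close_job gives the robot as it stands.
- The arm moves only by the tool carry_out, never from a script. Its argument "targets" is a list of rows, each an object of numbers: "dx", "dy", "dz": the shift along the tool's x, y, z in mm; "wx", "wy", "wz": the turn, a rotation vector about the tool's x, y, z in degrees; "grip": the finger opening in mm, from 0 to 85.4. In form: [{"dx": .., "dy": .., "dz": .., "wx": .., "wy": .., "wz": .., "grip": ..}, ...]. A call has exactly 10 rows; each row is the pose to reach, as a shift and turn from the pose commanded when the call began, along the tool's axes at that moment; what a row does not reach only later rows make up. A row lasts 1/12 s, in which the tool goes at most 41.7 mm and 7.16 degrees, less where a joint would pass 70% of its speed; a pose out of reach is approached as far as the arm can. A call with a gripper value outside its range is refused whole. The fingers move at their own pace and stop on an object; "newtons" is the grip in N (left out, the last holds). Time passes only in rows, so rows that repeat a pose let the fingers close, or fill a call up. It gives the time, the measured TCP pose, the force, the opening and the grip force at its end, in the units of the state.
- sense(): the state, without advancing time (a new reading comes with each control period).
- grab_frame(name): name is "scene" or "top" or "wrist"; returns the picture (400x640x3 uint8, red, green, blue); there is no depth.
- camera_params(name): a dict with "mtx" (3x3 intrinsics, pixels), "camera_from_world" (4x4, takes a point from world to camera coordinates). Camera axes: x right, y up, looking along -z (the intrinsics and any distortion apply to the point x, -y, -z); pixel columns grow to the right and rows downward; lengths in m; the calibration is good to about 2 mm. A picture is of the moment at which its call begins: read the wrist's pose just before it. camera_params takes no time and is no camera call; for the wrist camera it gives the pose at the moment of the call.
- close_job(): hands the job in; it is judged then, once.
The state is a dict: "clock": time; "qpos": joint angles; "dq": joint speeds; "effort": joint torques, N m; "tool_pos": TCP position; "tcp_rot": TCP orientation; "ft_force": force on the tool from outside, world axes, zero at the start; "moment": the same for the moment, N m; "width": finger opening in m; "finger_force": force on a finger pad.
Only numpy, scipy, OpenCV 4.12 (cv2) and the standard library are available. Lean on these libraries where they do the work, as an engineer would, in place of code of your own. Each camera call takes 0.05 s, during which the arm holds its last target. There are 200 camera calls.

TASK

The eyeletting is finished: put the four steel eyelet dies that stand about the table back into the die rack, in order of size, each one upright and fully down in the pocket bored for it, the smallest die in the smallest pocket and so on up to the largest. Leave the two thread spools standing where they are.

Things in the scene. Friction and masses are not known exactly. Their poses are not given: they have to be found in the camera images.
- die_small: the smallest of four round steel eyelet dies, a solid upright cylinder 20 mm in diameter with a dark band round it; the cylinder is 39 mm high, above it lie a narrower raised disc and a small brass pilot pin in the middle, 48 mm high in all. Starts standing on the table. Origin at the centre of its underside, z up along its axis
- die_medium: the second smallest of four round steel eyelet dies, a solid upright cylinder 31 mm in diameter with a dark band round it; the cylinder is 39 mm high, above it lie a narrower raised disc and a small brass pilot pin in the middle, 48 mm high in all. Starts standing on the table. Origin at the centre of its underside, z up along its axis
- die_large: the second largest of four round steel eyelet dies, a solid upright cylinder 42 mm in diameter with a dark band round it; the cylinder is 39 mm high, above it lie a narrower raised disc and a small brass pilot pin in the middle, 48 mm high in all. Starts standing on the table. Origin at the centre of its underside, z up along its axis
- die_largest: the largest of four round steel eyelet dies, a solid upright cylinder 53 mm in diameter with a dark band round it; the cylinder is 39 mm high, above it lie a narrower raised disc and a small brass pilot pin in the middle, 48 mm high in all. Starts standing on the table. Origin at the centre of its underside, z up along its axis
- pocket_small: fixed beech block of the die rack with the smallest pocket: round blind hole 28 mm wide, 14 mm deep, chamfered, dark grey floor, for the 20 mm die. Block 78 (x) by 38 (y) by 20 mm high; origin under its centre, 6 mm above the table; the hole is centred on it, floor 6 mm and block top 20 mm above the origin. The 4 blocks stand side by side by size; y runs along the row to the larger pockets
- pocket_medium: fixed beech block of the die rack with the second smallest pocket: round blind hole 39 mm wide, 14 mm deep, chamfered, dark grey floor, for the 31 mm die. Block 78 (x) by 49 (y) by 20 mm high; origin under its centre, 6 mm above the table; the hole is centred on it, floor 6 mm and block top 20 mm above the origin. The 4 blocks stand side by side by size; y runs along the row to the larger pockets
- pocket_large: fixed beech block of the die rack with the second largest pocket: round blind hole 50 mm wide, 14 mm deep, chamfered, dark grey floor, for the 42 mm die. Block 78 (x) by 60 (y) by 20 mm high; origin under its centre, 6 mm above the table; the hole is centred on it, floor 6 mm and block top 20 mm above the origin. The 4 blocks stand side by side by size; y runs along the row to the larger pockets
- pocket_largest: fixed beech block of the die rack with the largest pocket: round blind hole 61 mm wide, 14 mm deep, chamfered, dark grey floor, for the 53 mm die. Block 78 (x) by 71 (y) by 20 mm high; origin under its centre, 6 mm above the table; the hole is centred on it, floor 6 mm and block top 20 mm above the origin. The 4 blocks stand side by side by size; y runs along the row to the larger pockets
- red_spool: loose thread spool, red thread, green ends, standing among the dies: 27 mm in diameter, 46 mm high; origin at the centre of its underside. Not part of the job: leave it where it stands. (To the right of the work the fixed lamp's grey shade, 140 mm wide, hangs 220 to 420 mm above the table round x 0.60, y -0.145: keep the wrist clear of it)
- teal_spool: loose thread spool, teal thread, standing among the dies: 27 mm in diameter, 52 mm high; origin at the centre of its underside. Not part of the job: leave it where it stands. (To the right of the work the fixed lamp's grey shade, 140 mm wide, hangs 220 to 420 mm above the table round x 0.60, y -0.145: keep the wrist clear of it)
Not all that is in view belongs to the job. Leave any blue, pink or purple look-alike of the teal_spool alone.

How it is judged:
At the end, for the whole second after the job is handed in: Each of the four dies stands in its own pocket (within 8 mm of the pocket's axis), fully down (underside less than 3 mm above the pocket's floor), upright within 0.12 rad, at rest; both spools stand upright within 30 mm of where they started (horizontal distance between die_small and pocket_small below 0.008 m and z of die_small in the frame of pocket_small below 0.009 m and angle between each of die_small, die_medium, die_large, die_largest's own z axis and vertical below 0.12 rad and linear speed of each of die_small, die_medium, die_large, die_largest below 0.02 m/s and horizontal distance between die_medium and pocket_medium below 0.008 m and z of die_medium in the frame of pocket_medium below 0.009 m and horizontal distance between die_large and pocket_large below 0.008 m and z of die_large in the frame of pocket_large below 0.009 m and horizontal distance between die_largest and pocket_largest below 0.008 m and z of die_largest in the frame of pocket_largest below 0.009 m and angle between each of red_spool, teal_spool's own z axis and vertical below 0.2 rad and distance of each of red_spool, teal_spool from where it was at the start of the episode below 0.03 m); the robot touches nothing.
It fails at once if a thread spool was knocked over or pushed more than 30 mm (distance of any of red_spool, teal_spool from where it was at the start of the episode above 0.03 m or angle between any of red_spool, teal_spool's own z axis and vertical above 0.5 rad).
It also fails if it takes over 128 s, if anything falls off the work surface, if the arm or the gripper's body presses on something with over 40 N, if the wrist force passes 120 N, or if a joint passes its speed limit or range.

## Working session

There is one attempt and no reset: what is moved stays moved. The work goes in short steps, Python scripts to look and compute and a tool call to move; the robot and the scene stay as the last step left them, time stands still between calls to the robot, and variables do not carry over. Pictures are saved under pics/ and viewed, at most 14 in all, crops included, and the job is handed in when it is done.

Besides the shell and the picture viewer there is one more tool, called after ">>>" by a JSON object that holds its "name" and its "arguments", one argument or row to a line. carry_out: Moves the arm, as the interface text tells. Its arguments: {"type":"object","properties":{"targets":{"type":"array"},"newtons":{"type":"number"}},"required":["targets"]}

```bash
mkdir -p pics; python3 - <<'E'
from bench import *
import cv2
s=sense();print(s['clock'],s['tool_pos'],s['tcp_rot'],s['width'])
for n in("scene","top"):
    cv2.imwrite(f"pics/{n}0.png",grab_frame(n)[:,:,::-1]);print(camera_params(n))
E
```

```text
0.0 [ 0.19676764 -0.45923978  0.19361829] [[ 9.19178908e-01  3.93839965e-01 -4.64864998e-04]
 [ 3.93840239e-01 -9.19178347e-01  1.01643429e-03]
 [-2.69813966e-05 -1.11736750e-03 -9.99999375e-01]] 0.08521011574103761
{'mtx': array([[473.39623174,   0.        , 326.87545755],
       [  0.        , 473.39623174, 193.71666662],
       [  0.        ,   0.        ,   1.        ]]), 'camera_from_world': array([[-0.82863187, -0.55978985, -0.00213535,  0.50128659],
       [ 0.36861782, -0.5485113 ,  0.750504  , -0.14906327],
       [-0.42129578,  0.62110441,  0.66086245, -0.97156618],
       [ 0.        ,  0.        ,  0.        ,  1.        ]])}
{'mtx': array([[414.1582432 ,   0.        , 312.69706294],
       [  0.        , 414.1582432 , 198.30016682],
       [  0.        ,   0.        ,   1.        ]]), 'camera_from_world': array([[ 0.02869338, -0.99947184,  0.0152553 ,  0.09692703],
       [ 0.99278125,  0.0302727 ,  0.11605581, -0.5374267 ],
       [-0.11645634,  0.01181515,  0.99312553, -1.11453401],
       [ 0.        ,  0.        ,  0.        ,  1.        ]])}
```

View pics/scene0.png

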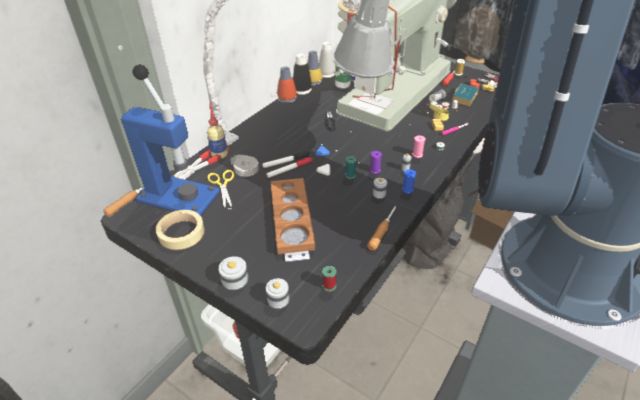

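View pics/top0.png

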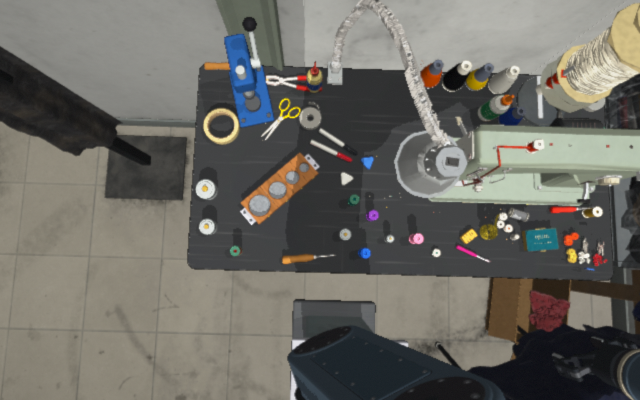

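The top view shows die candidates at (205,189), (207,227), (345,235) and (390,239). The red spool is at (235,251) and the teal one at (354,199). The look-alikes are purple (373,215), blue (365,253) and pink (417,239). Other round things are the tin at (311,117), the tape at (221,126) and a bobbin at (436,253). The rack pockets run from (260,204) to (305,168). I'll check these in a close crop.

```bash
python3 - <<'E'
import cv2
a=cv2.imread("pics/top0.png")
cv2.imwrite("pics/c1.png",cv2.resize(a[145:275,185:445],None,fx=3,fy=3,interpolation=cv2.INTER_CUBIC))
b=cv2.imread("pics/scene0.png")
cv2.imwrite("pics/c2.png",cv2.resize(b[130:315,205:455],None,fx=3.2,fy=3.2,interpolation=cv2.INTER_CUBIC))
E
```

```text
(no output)
```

View pics/c1.png

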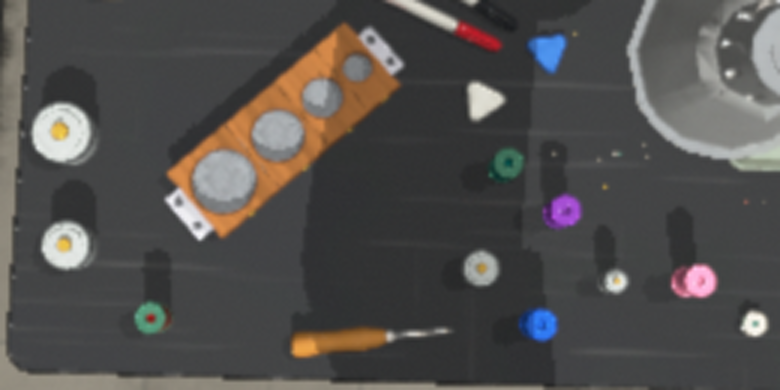

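View pics/c2.png

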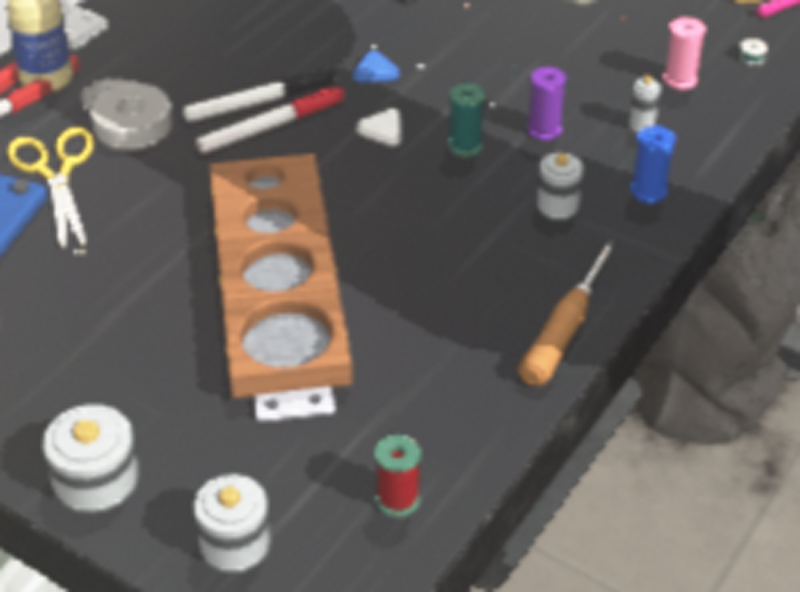

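The crops confirm it by size and brass pins. In crop c1 the pins are: largest (60,130), large (64,243), medium (482,267), small (616,279). The rack holes run from the largest (224,181) to the smallest (358,67), and the rack's corner points are readable. Next I triangulate.

```bash
cat > h.py <<'E'
import numpy as np
from bench import camera_params
def ray(p,uv):
    M=p["camera_from_world"];R=M[:3,:3];c=-R.T@M[:3,3]
    d=np.linalg.inv(p["mtx"])@[uv[0],uv[1],1];return c,R.T@(d*[1,-1,-1])
def onz(p,uv,z):
    c,d=ray(p,uv);return c+d*(z-c[2])/d[2]
def proj(p,X):
    M=p["camera_from_world"];x=M[:3,:3]@X+M[:3,3];x=x*[1,-1,-1];x=p["mtx"]@x;return x[:2]/x[2]
def tri(a,ua,b,ub):
    A=[];B=[]
    for p,u in((a,ua),(b,ub)):
        c,d=ray(p,u);d=d/np.linalg.norm(d);P=np.eye(3)-np.outer(d,d);A.append(P);B.append(P@c)
    return np.linalg.lstsq(np.vstack(A),np.hstack(B),rcond=None)[0]
E
python3 - <<'E'
from h import *
np.set_printoptions(precision=4,suppress=True)
T=camera_params("top");S=camera_params("scene")
t=lambda x,y:((x+.5)/3-.5+185,(y+.5)/3-.5+145)
s=lambda x,y:((x+.5)/3.2-.5+205,(y+.5)/3.2-.5+130)
for n,a,b,z in(("largest",(60,130),(86,431),.047),("large",(64,243),(229,496),.047),("medium",(482,267),(562,159),.047),("small",(616,279),(647,81),.047),
 ("teal",(509,160),(467,91),.052),("red",(150,317),(398,447),.046),("c_far",(343,25),(210,165),.026),("c_r",(400,83),(316,155),.026),("c_l",(168,175),(232,378),.026),("c_b",(220,237),(351,366),.026),
 ("Plargest",(224,181),(287,335),.02),("Plarge",(278,135),(278,270),.02),("Pmed",(322,98),(270,216),.02),("Psmall",(358,67),(265,178),.02)):
    print(n,onz(T,t(*a),z)[:2],onz(S,s(*b),z)[:2],tri(T,t(*a),S,s(*b)))
for n,a,z in(("purple",(566,208),.05),("blue",(542,322),.05),("pink",(702,278),.05)):print(n,onz(T,t(*a),z))
E
```

```text
largest [0.5516 0.4077] [0.5498 0.4113] [0.5524 0.4089 0.0428]
large [0.4495 0.3981] [0.4474 0.4013] [0.4496 0.3991 0.043 ]
medium [0.4389 0.0221] [0.437  0.0249] [0.4388 0.0217 0.044 ]
small [ 0.4317 -0.0989] [ 0.4287 -0.0955] [ 0.4312 -0.1     0.0432]
teal [ 0.5361 -0.    ] [ 0.5349 -0.0007] [ 0.5355 -0.0003  0.0521]
red [0.3858 0.318 ] [0.3867 0.3155] [0.3856 0.3174 0.0487]
c_far [0.6618 0.1549] [0.6641 0.1553] [0.6626 0.1554 0.0265]
c_r [0.6084 0.1   ] [0.605  0.1014] [0.6079 0.0994 0.0235]
c_l [0.5157 0.3114] [0.5164 0.3142] [0.5168 0.3124 0.0238]
c_b [0.4601 0.2611] [0.4588 0.2629] [0.4601 0.2613 0.0238]
Plargest [0.5123 0.2604] [0.5137 0.2594] [0.5124 0.2604 0.0215]
Plarge [0.5568 0.2121] [0.5568 0.2128] [0.557  0.2122 0.0194]
Pmed [0.593  0.1724] [0.596  0.1708] [0.5933 0.1727 0.0227]
Psmall [0.6235 0.1397] [0.6252 0.1389] [0.6236 0.1399 0.0214]
purple [ 0.4942 -0.0526  0.05  ]
blue [ 0.3914 -0.0323  0.05  ]
pink [ 0.4348 -0.1759  0.05  ]
```

The fit is good: the hole spacing is 163.8 mm against 163.5 expected, and the pin heights are plausible. I'll turn the tool so that it closes across the rack row and go to the small die first.

>>> {"name": "carry_out", "arguments": {
  "targets": [
    {"dx": 35, "dy": -23, "dz": 0, "wx": 0, "wy": 0, "wz": -7, "grip": 45},
    {"dx": 70, "dy": -46, "dz": 0, "wx": 0, "wy": 0, "wz": -14, "grip": 45},
    {"dx": 105, "dy": -69, "dz": 0, "wx": 0, "wy": 0, "wz": -21, "grip": 45},
    {"dx": 140, "dy": -92, "dz": 0, "wx": 0, "wy": 0, "wz": -28, "grip": 45},
    {"dx": 175, "dy": -115, "dz": 0, "wx": 0, "wy": 0, "wz": -35, "grip": 45},
    {"dx": 210, "dy": -138, "dz": 0, "wx": 0, "wy": 0, "wz": -42, "grip": 45},
    {"dx": 245, "dy": -161, "dz": 0, "wx": 0, "wy": 0, "wz": -49, "grip": 45},
    {"dx": 280, "dy": -184, "dz": 0, "wx": 0, "wy": 0, "wz": -56, "grip": 45},
    {"dx": 315, "dy": -207, "dz": 0, "wx": 0, "wy": 0, "wz": -63, "grip": 45},
    {"dx": 345, "dy": -228, "dz": 0, "wx": 0, "wy": 0, "wz": -70, "grip": 45}
  ]
}}

```text
clock: 0.93
tool_pos: [0.425, -0.1119, 0.194]
tcp_rot: [[-0.062, 0.998, 0.0], [0.998, 0.062, 0.0], [0.0, 0.0, -1.0]]
ft_force: [1.0, -0.9, -0.4]
width: 0.045
finger_force: 0.0
```

```bash
cat >> h.py <<'E'
def shift(X,yb=None):
    from bench import sense
    s=sense();R=s["tcp_rot"];d=R.T@(np.array(X)-s["tool_pos"])*1000
    b=np.degrees(np.arctan2(R[1,1],R[0,1]))
    print("t",round(s["clock"],2),"pos",s["tool_pos"].round(4),"dxyz",d.round(1),"ybear",round(b,2),"z",R[:,2].round(4),"w",round(s["width"]*1e3,1),"F",s["ft_force"].round(1),"q",s["qpos"].round(2))
E
python3 -c "
from h import *
shift((.431,-.1,.1))"
```

```text
t 0.93 pos [ 0.425  -0.1119  0.194 ] dxyz [11.5  6.7 94. ] ybear 3.56 z [ 0.e+00  1.e-04 -1.e+00] w 45.0 F [ 1.  -0.9 -0.4] q [-0.26  0.09 -0.18  1.3   0.    1.25]
```

>>> {"name": "carry_out", "arguments": {
  "targets": [
    {"dx": 11.5, "dy": 6.7, "dz": 10, "wz": -7},
    {"dx": 11.5, "dy": 6.7, "dz": 20, "wz": -14},
    {"dx": 11.5, "dy": 6.7, "dz": 40, "wz": -21},
    {"dx": 11.5, "dy": 6.7, "dz": 60, "wz": -28},
    {"dx": 11.5, "dy": 6.7, "dz": 75, "wz": -35},
    {"dx": 11.5, "dy": 6.7, "dz": 75, "wz": -39.1},
    {"dx": 11.5, "dy": 6.7, "dz": 75, "wz": -39.1},
    {"dx": 11.5, "dy": 6.7, "dz": 75, "wz": -39.1},
    {"dx": 11.5, "dy": 6.7, "dz": 75, "wz": -39.1},
    {"dx": 11.5, "dy": 6.7, "dz": 75, "wz": -39.1}
  ]
}}

```text
invalid input at $.targets[0]: expected keys dx, dy, dz, wx, wy, wz, grip
```

```bash
python3 - <<'E'
from h import *;from bench import *;import cv2
shift((.431,-.1,.016))
p=camera_params("wrist");a=grab_frame("wrist")[:,:,::-1].copy()
print(proj(p,np.array([.431,-.1,.047])));print(p)
cv2.imwrite("pics/w1.png",a)
E
```

```text
t 0.93 pos [ 0.425  -0.1119  0.194 ] dxyz [ 11.5   6.7 178. ] ybear 3.56 z [ 0.e+00  1.e-04 -1.e+00] w 45.0 F [ 1.  -0.9 -0.4] q [-0.26  0.09 -0.18  1.3   0.    1.25]
[326.15732322 164.50209389]
{'mtx': array([[304.45518017,   0.        , 320.48335188],
       [  0.        , 304.45518017, 196.32735228],
       [  0.        ,   0.        ,   1.        ]]), 'camera_from_world': array([[ 9.98087475e-01,  6.18162637e-02,  3.77062089e-04,
        -4.17842848e-01],
       [-5.91682789e-02,  9.57063965e-01, -2.83773996e-01,
         1.69146885e-01],
       [-1.79027207e-02,  2.83208961e-01,  9.58891118e-01,
        -3.40045702e-01],
       [ 0.00000000e+00,  0.00000000e+00,  0.00000000e+00,
         1.00000000e+00]])}
```

View pics/w1.png

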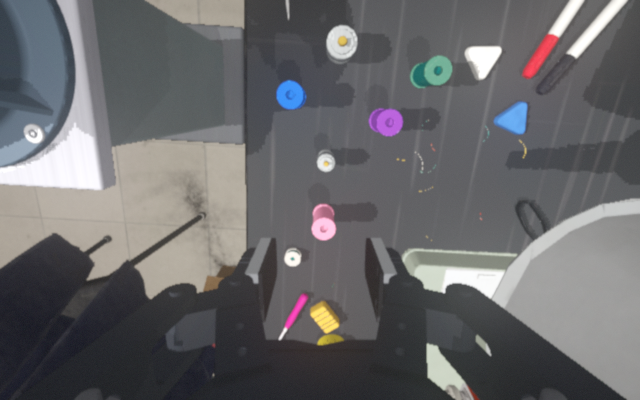

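The wrist view shows the small die's pin at (326,162), 2.5 px from the prediction. The medium pin is at (342,41) and the lamp shade is at the lower right, clear of the arm. I'll repeat the move with all keys.

>>> {"name": "carry_out", "arguments": {
  "targets": [
    {"dx": 11.5, "dy": 6.7, "dz": 10, "wx": 0, "wy": 0, "wz": -7, "grip": 45},
    {"dx": 11.5, "dy": 6.7, "dz": 20, "wx": 0, "wy": 0, "wz": -14, "grip": 45},
    {"dx": 11.5, "dy": 6.7, "dz": 40, "wx": 0, "wy": 0, "wz": -21, "grip": 45},
    {"dx": 11.5, "dy": 6.7, "dz": 60, "wx": 0, "wy": 0, "wz": -28, "grip": 45},
    {"dx": 11.5, "dy": 6.7, "dz": 80, "wx": 0, "wy": 0, "wz": -35, "grip": 45},
    {"dx": 11.5, "dy": 6.7, "dz": 100, "wx": 0, "wy": 0, "wz": -39.1, "grip": 45},
    {"dx": 11.5, "dy": 6.7, "dz": 110, "wx": 0, "wy": 0, "wz": -39.1, "grip": 45},
    {"dx": 11.5, "dy": 6.7, "dz": 110, "wx": 0, "wy": 0, "wz": -39.1, "grip": 45},
    {"dx": 11.5, "dy": 6.7, "dz": 110, "wx": 0, "wy": 0, "wz": -39.1, "grip": 45},
    {"dx": 11.5, "dy": 6.7, "dz": 110, "wx": 0, "wy": 0, "wz": -39.1, "grip": 45}
  ]
}}

```text
clock: 1.82
tool_pos: [0.4307, -0.1024, 0.0848]
tcp_rot: [[-0.672, 0.74, 0.001], [0.74, 0.672, -0.0], [-0.001, 0.0, -1.0]]
ft_force: [0.2, -0.2, 0.1]
width: 0.0446
finger_force: 0.0
```

```bash
python3 - <<'E'
from h import *;from bench import *;import cv2
shift((.431,-.1,.016))
p=camera_params("wrist");a=grab_frame("wrist")[:,:,::-1].copy()
print(proj(p,np.array([.431,-.1,.047])))
cv2.imwrite("pics/w2.png",a)
E
```

```text
t 1.82 pos [ 0.4307 -0.1024  0.0848] dxyz [ 1.6  1.8 68.8] ybear 42.25 z [ 7.e-04 -1.e-04 -1.e+00] w 44.6 F [ 0.2 -0.2  0.1] q [-0.23  0.15 -0.4   1.03  0.    0.6 ]
[322.32427925 203.66486218]
```

View pics/w2.png

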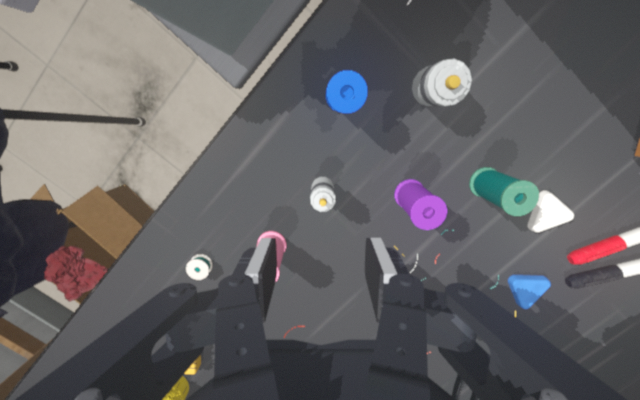

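The die pin is at (323,202), within 2 px of the prediction, so I descend and grasp.

>>> {"name": "carry_out", "arguments": {
  "newtons": 40,
  "targets": [
    {"dx": 1.6, "dy": 1.8, "dz": 15, "wx": 0, "wy": 0, "wz": -0.4, "grip": 45},
    {"dx": 1.6, "dy": 1.8, "dz": 35, "wx": 0, "wy": 0, "wz": -0.4, "grip": 45},
    {"dx": 1.6, "dy": 1.8, "dz": 55, "wx": 0, "wy": 0, "wz": -0.4, "grip": 45},
    {"dx": 1.6, "dy": 1.8, "dz": 69, "wx": 0, "wy": 0, "wz": -0.4, "grip": 45},
    {"dx": 1.6, "dy": 1.8, "dz": 69, "wx": 0, "wy": 0, "wz": -0.4, "grip": 45},
    {"dx": 1.6, "dy": 1.8, "dz": 69, "wx": 0, "wy": 0, "wz": -0.4, "grip": 5},
    {"dx": 1.6, "dy": 1.8, "dz": 69, "wx": 0, "wy": 0, "wz": -0.4, "grip": 5},
    {"dx": 1.6, "dy": 1.8, "dz": 69, "wx": 0, "wy": 0, "wz": -0.4, "grip": 5},
    {"dx": 1.6, "dy": 1.8, "dz": 69, "wx": 0, "wy": 0, "wz": -0.4, "grip": 5},
    {"dx": 1.6, "dy": 1.8, "dz": 69, "wx": 0, "wy": 0, "wz": -0.4, "grip": 5}
  ]
}}

```text
clock: 2.7
tool_pos: [0.431, -0.1, 0.0158]
tcp_rot: [[-0.678, 0.735, 0.001], [0.735, 0.678, -0.0], [-0.001, 0.001, -1.0]]
ft_force: [0.8, 0.5, 0.1]
width: 0.0049
finger_force: 0.0
```

```bash
python3 -c "
from h import *
shift((.6233,.1405,.1))"
```

```text
t 2.7 pos [ 0.431  -0.1     0.0158] dxyz [ 46.3 304.4 -84.1] ybear 42.69 z [ 1.1e-03 -2.0e-04 -1.0e+00] w 4.9 F [0.8 0.5 0.1] q [-0.23  0.21 -0.51  0.85  0.    0.6 ]
```

The fingers closed on nothing, so I look.

```bash
python3 - <<'E'
from h import *;from bench import *;import cv2
np.set_printoptions(precision=4,suppress=True)
p=camera_params("wrist");s=sense()
print(proj(p,s["tool_pos"]),proj(p,np.array([.431,-.1,.047])))
M=p["camera_from_world"];c=-M[:3,:3].T@M[:3,3];print("cam in tool",s["tcp_rot"].T@(c-s["tool_pos"]),"look",-s["tcp_rot"].T@M[2,:3])
w=grab_frame("wrist");t=grab_frame("scene")[130:280,300:460]
t=cv2.resize(t,None,fx=2.667,fy=2.667)[:400]
cv2.imwrite("pics/w3.png",np.hstack([w[:,100:480],t[:,:400]])[:,:,::-1])
E
```

```text
[319.7377 224.3094] [319.5871 246.0103]
cam in tool [ 0.0719  0.0005 -0.1802] look [-0.284  -0.0001  0.9588]
```

View pics/w3.png

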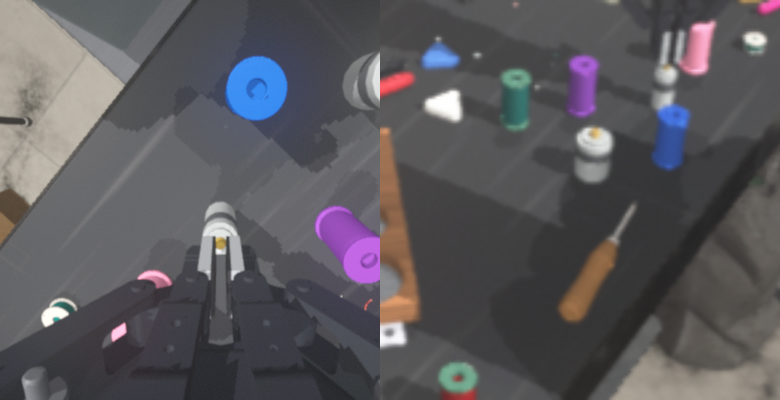

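```bash
python3 - <<'E'
import cv2,numpy as np
a=cv2.imread("pics/w3.png")
l=cv2.resize(a[190:310,165:285],(480,480),interpolation=cv2.INTER_CUBIC)
from bench import *
t=grab_frame("scene")[:,:,::-1]
r=cv2.resize(t[125:175,390:425],(320,457),interpolation=cv2.INTER_CUBIC)
r=np.vstack([r,np.zeros((23,320,3),np.uint8)])
cv2.imwrite("pics/z3.png",np.hstack([l,r]))
E
```

```text
(no output)
```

View pics/z3.png

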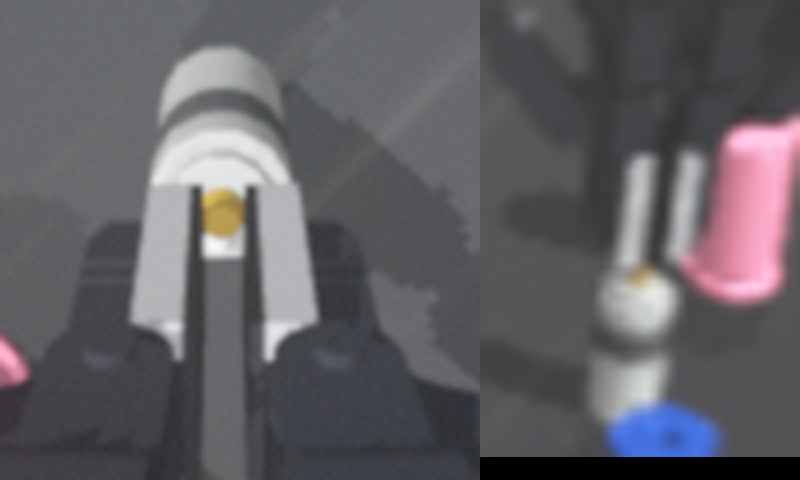

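The zoom shows the fingertips level with the pin top, at wrist pixel (321,237) and scene pixel (407.5,153), and the die upright below. So the tips are higher than the reported TCP. I'll triangulate how much.

```bash
python3 - <<'E'
from h import *
from bench import sense
np.set_printoptions(precision=4,suppress=True)
W=camera_params("wrist");S=camera_params("scene");s=sense()
X=tri(W,(320.6,236.5),S,(407.5,153.5));print(X,s["tcp_rot"].T@(X-s["tool_pos"]))
for z in(.016,.045,.06):print(z,proj(S,np.r_[s["tool_pos"][:2],z]))
print(s["effort"].round(1),s["qpos"].round(3))
E
```

```text
[ 0.4258 -0.093   0.054 ] [ 0.0085  0.0011 -0.0387]
0.016 [405.5972 163.6454]
0.045 [406.8453 154.4669]
0.06 [407.5068 149.602 ]
[  0.  -61.7  41.6   0.   -0.    0. ] [-0.228  0.215 -0.509  0.847  0.     0.598]
```

Both cameras agree: the tips are about 39 mm above the reported TCP and centred laterally. From here I take tip z = reported z + 39 mm. I'll open, go 35 mm lower and grasp, watching the force.

>>> {"name": "carry_out", "arguments": {
  "newtons": 40,
  "targets": [
    {"dx": 0, "dy": 0, "dz": 0, "wx": 0, "wy": 0, "wz": 0, "grip": 45},
    {"dx": 0, "dy": 0, "dz": 0, "wx": 0, "wy": 0, "wz": 0, "grip": 45},
    {"dx": 0, "dy": 0, "dz": 0, "wx": 0, "wy": 0, "wz": 0, "grip": 45},
    {"dx": 0, "dy": 0, "dz": 0, "wx": 0, "wy": 0, "wz": 0, "grip": 45},
    {"dx": 0, "dy": 0, "dz": 5, "wx": 0, "wy": 0, "wz": 0, "grip": 45},
    {"dx": 0, "dy": 0, "dz": 10, "wx": 0, "wy": 0, "wz": 0, "grip": 45},
    {"dx": 0, "dy": 0, "dz": 14, "wx": 0, "wy": 0, "wz": 0, "grip": 45},
    {"dx": 0, "dy": 0, "dz": 17, "wx": 0, "wy": 0, "wz": 0, "grip": 45},
    {"dx": 0, "dy": 0, "dz": 20, "wx": 0, "wy": 0, "wz": 0, "grip": 45},
    {"dx": 0, "dy": 0, "dz": 20, "wx": 0, "wy": 0, "wz": 0, "grip": 45}
  ]
}}

```text
clock: 3.68
tool_pos: [0.4301, -0.0998, -0.0056]
tcp_rot: [[-0.678, 0.735, -0.001], [0.735, 0.678, 0.0], [0.001, -0.0, -1.0]]
ft_force: [-0.3, 0.2, 0.1]
width: 0.0455
finger_force: 0.0
```

```bash
python3 - <<'E'
from h import *;from bench import *;import cv2
shift((.431,-.1,-.02))
a=grab_frame("wrist")[:,:,::-1];t=grab_frame("scene")[:,:,::-1]
l=cv2.resize(a[180:330,220:420],(640,480),interpolation=cv2.INTER_CUBIC)
r=cv2.resize(t[125:175,390:407],(160,480),interpolation=cv2.INTER_CUBIC)
cv2.imwrite("pics/z4.png",np.hstack([l,r]))
E
```

```text
t 3.68 pos [ 0.4301 -0.0998 -0.0056] dxyz [-0.8  0.5 14.4] ybear 42.69 z [-9.e-04  2.e-04 -1.e+00] w 45.5 F [-0.3  0.2  0.1] q [-0.23  0.24 -0.54  0.79  0.    0.6 ]
```

View pics/z4.png

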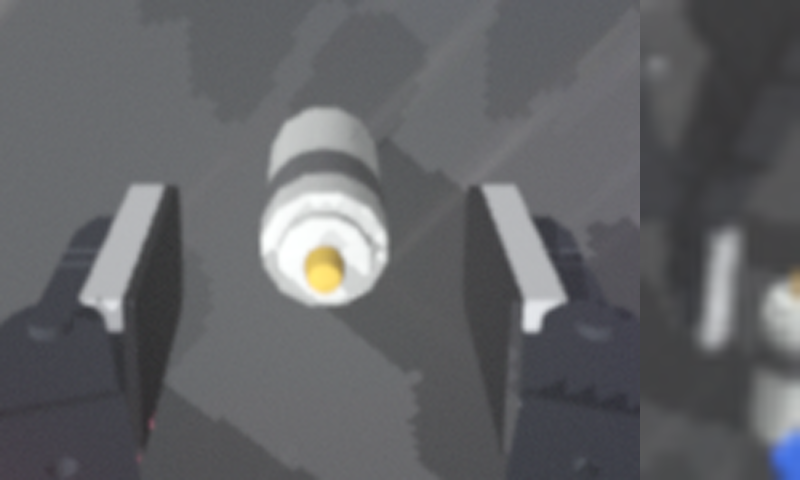

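```bash
python3 - <<'E'
from h import *
from bench import sense
S=camera_params("scene");W=camera_params("wrist");s=sense()
for h in(.03,.04,.05):
  for y in(-.0255,.0255):
    for x in(-.011,.011):
      X=s["tool_pos"]+s["tcp_rot"]@np.array([x,y,-h]);print(h,x,y,X[2].round(3),proj(S,X).round(1),proj(W,X).round(1))
E
```

```text
0.03 -0.011 -0.0255 0.025 [414.6 157.4] [273.3 263.3]
0.03 0.011 -0.0255 0.025 [417.1 162.6] [271.4 226. ]
0.03 -0.011 0.0255 0.025 [395.1 159.2] [366.  263.2]
0.03 0.011 0.0255 0.025 [397.4 164.5] [367.7 226. ]
0.04 -0.011 -0.0255 0.035 [415.  154.2] [270.4 272.8]
0.04 0.011 -0.0255 0.035 [417.6 159.4] [268.3 233.6]
0.04 -0.011 0.0255 0.035 [395.5 156.1] [368.7 272.8]
0.04 0.011 0.0255 0.035 [397.8 161.3] [370.7 233.6]
0.05 -0.011 -0.0255 0.045 [415.5 151. ] [267.2 283.6]
0.05 0.011 -0.0255 0.045 [418.1 156.2] [264.8 242.2]
0.05 -0.011 0.0255 0.045 [395.9 152.9] [371.8 283.5]
0.05 0.011 0.0255 0.045 [398.2 158.1] [374.1 242.2]
```

Both views put the tip at about z 36 mm now (scene (398,161), wrist row 238). I go 18 mm lower and close.

>>> {"name": "carry_out", "arguments": {
  "newtons": 40,
  "targets": [
    {"dx": 0, "dy": 0, "dz": 5, "wx": 0, "wy": 0, "wz": 0, "grip": 45},
    {"dx": 0, "dy": 0, "dz": 10, "wx": 0, "wy": 0, "wz": 0, "grip": 45},
    {"dx": 0, "dy": 0, "dz": 15, "wx": 0, "wy": 0, "wz": 0, "grip": 45},
    {"dx": 0, "dy": 0, "dz": 18, "wx": 0, "wy": 0, "wz": 0, "grip": 45},
    {"dx": 0, "dy": 0, "dz": 18, "wx": 0, "wy": 0, "wz": 0, "grip": 10},
    {"dx": 0, "dy": 0, "dz": 18, "wx": 0, "wy": 0, "wz": 0, "grip": 10},
    {"dx": 0, "dy": 0, "dz": 18, "wx": 0, "wy": 0, "wz": 0, "grip": 10},
    {"dx": 0, "dy": 0, "dz": 18, "wx": 0, "wy": 0, "wz": 0, "grip": 10},
    {"dx": 0, "dy": 0, "dz": 18, "wx": 0, "wy": 0, "wz": 0, "grip": 10},
    {"dx": 0, "dy": 0, "dz": 18, "wx": 0, "wy": 0, "wz": 0, "grip": 10}
  ]
}}

```text
clock: 4.62
tool_pos: [0.4306, -0.0999, -0.0228]
tcp_rot: [[-0.678, 0.735, 0.0], [0.735, 0.678, -0.0], [-0.0, 0.0, -1.0]]
ft_force: [-0.2, -0.1, -0.3]
width: 0.0173
finger_force: 39.0
```

```bash
python3 -c "
from h import *
shift((.6233,.1405,.05))"
```

```text
t 4.62 pos [ 0.4306 -0.0999 -0.0228] dxyz [ 46.  304.6 -72.8] ybear 42.69 z [ 2.e-04 -0.e+00 -1.e+00] w 17.3 F [-0.2 -0.1 -0.3] q [-0.23  0.26 -0.56  0.75 -0.    0.6 ]
```

Gripped at 39 N with 17.3 mm reading. I lift it and check the hold.

>>> {"name": "carry_out", "arguments": {
  "newtons": 50,
  "targets": [
    {"dx": 0, "dy": 0, "dz": -4, "wx": 0, "wy": 0, "wz": 0, "grip": 10},
    {"dx": 0, "dy": 0, "dz": -10, "wx": 0, "wy": 0, "wz": 0, "grip": 10},
    {"dx": 0, "dy": 0, "dz": -20, "wx": 0, "wy": 0, "wz": 0, "grip": 10},
    {"dx": 0, "dy": 0, "dz": -35, "wx": 0, "wy": 0, "wz": 0, "grip": 10},
    {"dx": 0, "dy": 0, "dz": -50, "wx": 0, "wy": 0, "wz": 0, "grip": 10},
    {"dx": 0, "dy": 0, "dz": -65, "wx": 0, "wy": 0, "wz": 0, "grip": 10},
    {"dx": 0, "dy": 0, "dz": -80, "wx": 0, "wy": 0, "wz": 0, "grip": 10},
    {"dx": 0, "dy": 0, "dz": -90, "wx": 0, "wy": 0, "wz": 0, "grip": 10},
    {"dx": 0, "dy": 0, "dz": -95, "wx": 0, "wy": 0, "wz": 0, "grip": 10},
    {"dx": 0, "dy": 0, "dz": -95, "wx": 0, "wy": 0, "wz": 0, "grip": 10}
  ]
}}

```text
clock: 5.45
tool_pos: [0.4313, -0.1001, 0.0734]
tcp_rot: [[-0.678, 0.735, 0.002], [0.735, 0.678, -0.0], [-0.002, 0.001, -1.0]]
ft_force: [0.3, -0.1, -1.0]
width: 0.0172
finger_force: 49.3
```

```bash
python3 - <<'E'
from h import *;from bench import *;import cv2
shift((.6233,.1405,.072))
a=grab_frame("wrist")[:,:,::-1];t=grab_frame("scene")[:,:,::-1]
l=cv2.resize(a[150:300,245:395],(480,480),interpolation=cv2.INTER_CUBIC)
r=cv2.resize(t[100:160,380:420],(320,480),interpolation=cv2.INTER_CUBIC)
cv2.imwrite("pics/z5.png",np.hstack([l,r]))
E
```

```text
t 5.45 pos [ 0.4313 -0.1001  0.0734] dxyz [ 46.6 304.3   1.6] ybear 42.69 z [ 1.9e-03 -5.0e-04 -1.0e+00] w 17.2 F [ 0.3 -0.1 -1. ] q [-0.23  0.16 -0.42  0.99 -0.    0.6 ]
```

View pics/z5.png

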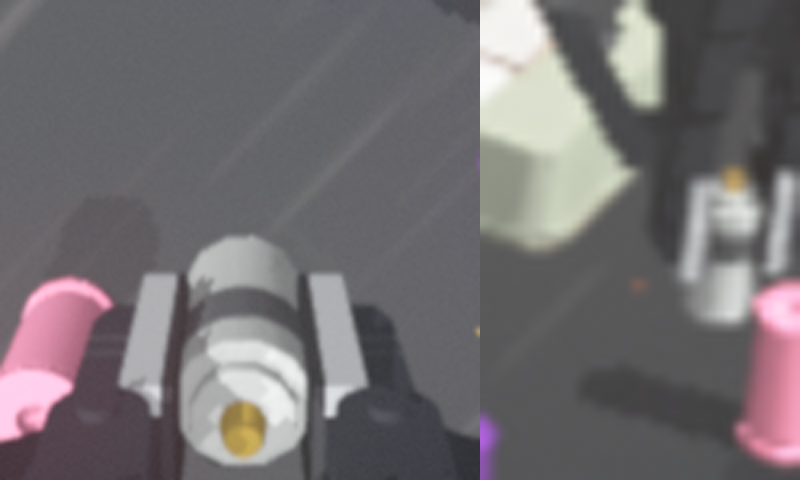

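The die is held upright by its cylinder, tips about 17 mm above its underside. I carry it to above the small pocket.

>>> {"name": "carry_out", "arguments": {
  "targets": [
    {"dx": 3, "dy": 20, "dz": 0, "wx": 0, "wy": 0, "wz": 0, "grip": 10},
    {"dx": 8, "dy": 52, "dz": 0, "wx": 0, "wy": 0, "wz": 0, "grip": 10},
    {"dx": 14, "dy": 90, "dz": 0, "wx": 0, "wy": 0, "wz": 0, "grip": 10},
    {"dx": 20, "dy": 128, "dz": 0, "wx": 0, "wy": 0, "wz": 0, "grip": 10},
    {"dx": 26, "dy": 166, "dz": 0, "wx": 0, "wy": 0, "wz": 0, "grip": 10},
    {"dx": 32, "dy": 204, "dz": 0, "wx": 0, "wy": 0, "wz": 0, "grip": 10},
    {"dx": 38, "dy": 242, "dz": 0, "wx": 0, "wy": 0, "wz": 0, "grip": 10},
    {"dx": 43, "dy": 275, "dz": 0, "wx": 0, "wy": 0, "wz": 0, "grip": 10},
    {"dx": 46, "dy": 297, "dz": 0, "wx": 0, "wy": 0, "wz": 0, "grip": 10},
    {"dx": 46.6, "dy": 304.3, "dz": 0, "wx": 0, "wy": 0, "wz": 0, "grip": 10}
  ]
}}

```text
clock: 6.38
tool_pos: [0.6235, 0.1435, 0.0704]
tcp_rot: [[-0.68, 0.733, -0.001], [0.733, 0.68, 0.0], [0.001, -0.001, -1.0]]
ft_force: [0.4, -0.6, -1.3]
width: 0.0169
finger_force: 49.4
```

```bash
python3 - <<'E'
from h import *;from bench import *;import cv2
W=camera_params("wrist");a=grab_frame("wrist")[:,:,::-1].copy()
shift((.6233,.1405,-.0108))
for c in((.6233,.1405,.026),(.5935,.1728,.026),(.557,.2125,.026),(.512,.261,.026)):print(proj(W,np.array(c)))
cv2.imwrite("pics/w6.png",a)
E
```

```text
t 6.43 pos [0.6233 0.1429 0.0704] dxyz [-1.8 -1.6 81.2] ybear 42.81 z [-0.0014 -0.     -1.    ] w 16.8 F [-1.8  0.6 -0.7] q [0.23 0.55 0.14 1.16 0.   1.05]
[317.14641343 205.61250344]
[317.07809523 148.80781467]
[317.11961293  69.84560923]
[316.69655828 -44.36393836]
```

View pics/w6.png

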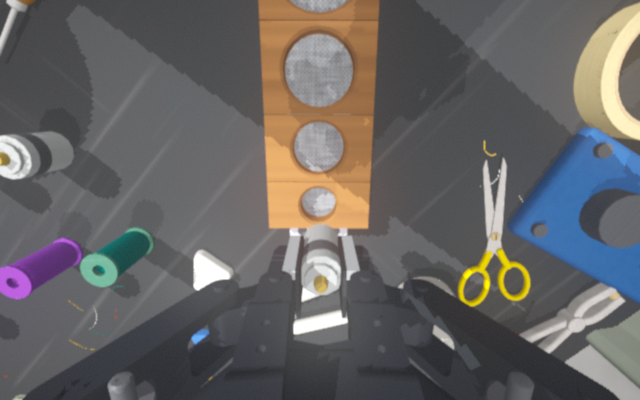

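Pockets at (319,203), (319,148) and (319.5,69) lie within 2–3 px of prediction, the same bias as seen on the die. Now I lower into the pocket.

>>> {"name": "carry_out", "arguments": {
  "targets": [
    {"dx": -1.4, "dy": -1.4, "dz": 10, "wx": 0, "wy": 0, "wz": 0, "grip": 10},
    {"dx": -1.4, "dy": -1.4, "dz": 25, "wx": 0, "wy": 0, "wz": 0, "grip": 10},
    {"dx": -1.4, "dy": -1.4, "dz": 40, "wx": 0, "wy": 0, "wz": 0, "grip": 10},
    {"dx": -1.4, "dy": -1.4, "dz": 52, "wx": 0, "wy": 0, "wz": 0, "grip": 10},
    {"dx": -1.4, "dy": -1.4, "dz": 58, "wx": 0, "wy": 0, "wz": 0, "grip": 10},
    {"dx": -1.4, "dy": -1.4, "dz": 62, "wx": 0, "wy": 0, "wz": 0, "grip": 10},
    {"dx": -1.4, "dy": -1.4, "dz": 66, "wx": 0, "wy": 0, "wz": 0, "grip": 10},
    {"dx": -1.4, "dy": -1.4, "dz": 70, "wx": 0, "wy": 0, "wz": 0, "grip": 10},
    {"dx": -1.4, "dy": -1.4, "dz": 73, "wx": 0, "wy": 0, "wz": 0, "grip": 10},
    {"dx": -1.4, "dy": -1.4, "dz": 73, "wx": 0, "wy": 0, "wz": 0, "grip": 10}
  ]
}}

```text
clock: 7.27
tool_pos: [0.6223, 0.1386, -0.0012]
tcp_rot: [[-0.678, 0.735, -0.0], [0.735, 0.678, -0.0], [0.0, -0.0, -1.0]]
ft_force: [0.8, 0.0, -1.4]
width: 0.0169
finger_force: 49.4
```

```bash
python3 -c "
from h import *
shift((.6233,.1405,-.0108))"
```

```text
t 7.27 pos [ 0.6223  0.1386 -0.0012] dxyz [0.7 2.  9.6] ybear 42.69 z [-3.e-04 -1.e-04 -1.e+00] w 16.9 F [ 0.8  0.  -1.4] q [0.22 0.59 0.02 1.   0.   1.04]
```

>>> {"name": "carry_out", "arguments": {
  "targets": [
    {"dx": 0.5, "dy": 1, "dz": 0, "wx": 0, "wy": 0, "wz": 0, "grip": 10},
    {"dx": 0.7, "dy": 1.8, "dz": 1, "wx": 0, "wy": 0, "wz": 0, "grip": 10},
    {"dx": 0.7, "dy": 1.8, "dz": 3, "wx": 0, "wy": 0, "wz": 0, "grip": 10},
    {"dx": 0.7, "dy": 1.8, "dz": 5, "wx": 0, "wy": 0, "wz": 0, "grip": 10},
    {"dx": 0.7, "dy": 1.8, "dz": 7, "wx": 0, "wy": 0, "wz": 0, "grip": 10},
    {"dx": 0.7, "dy": 1.8, "dz": 8, "wx": 0, "wy": 0, "wz": 0, "grip": 10},
    {"dx": 0.7, "dy": 1.8, "dz": 9, "wx": 0, "wy": 0, "wz": 0, "grip": 10},
    {"dx": 0.7, "dy": 1.8, "dz": 9, "wx": 0, "wy": 0, "wz": 0, "grip": 10},
    {"dx": 0.7, "dy": 1.8, "dz": 9, "wx": 0, "wy": 0, "wz": 0, "grip": 10},
    {"dx": 0.7, "dy": 1.8, "dz": 9, "wx": 0, "wy": 0, "wz": 0, "grip": 10}
  ]
}}

```text
clock: 8.1
tool_pos: [0.6234, 0.1405, -0.0098]
tcp_rot: [[-0.678, 0.735, 0.0], [0.735, 0.678, 0.0], [-0.0, 0.0, -1.0]]
ft_force: [-0.8, 0.2, -0.4]
width: 0.017
finger_force: 49.4
```

>>> {"name": "carry_out", "arguments": {
  "targets": [
    {"dx": 0, "dy": 0, "dz": 0, "wx": 0, "wy": 0, "wz": 0, "grip": 22},
    {"dx": 0, "dy": 0, "dz": 0, "wx": 0, "wy": 0, "wz": 0, "grip": 30},
    {"dx": 0, "dy": 0, "dz": 0, "wx": 0, "wy": 0, "wz": 0, "grip": 36},
    {"dx": 0, "dy": 0, "dz": 0, "wx": 0, "wy": 0, "wz": 0, "grip": 40},
    {"dx": 0, "dy": 0, "dz": -8, "wx": 0, "wy": 0, "wz": 0, "grip": 40},
    {"dx": 0, "dy": 0, "dz": -25, "wx": 0, "wy": 0, "wz": 0, "grip": 40},
    {"dx": 0, "dy": 0, "dz": -50, "wx": 0, "wy": 0, "wz": 0, "grip": 50},
    {"dx": 0, "dy": 0, "dz": -85, "wx": 0, "wy": 0, "wz": 0, "grip": 50},
    {"dx": 7, "dy": -40, "dz": -85, "wx": 0, "wy": 0, "wz": 0, "grip": 50},
    {"dx": 14, "dy": -80, "dz": -85, "wx": 0, "wy": 0, "wz": 0, "grip": 50}
  ]
}}

```text
clock: 8.93
tool_pos: [0.5586, 0.0973, 0.0785]
tcp_rot: [[-0.679, 0.734, 0.008], [0.734, 0.679, 0.001], [-0.004, 0.007, -1.0]]
ft_force: [-0.6, -0.7, -0.8]
width: 0.0498
finger_force: 0.0
```

```bash
python3 - <<'E'
from h import *;from bench import *;import cv2
shift((.4388,.022,.05))
W=camera_params("wrist");a=grab_frame("wrist")[:,:,::-1].copy();b=grab_frame("top")[:,:,::-1]
print(proj(W,np.array([.6233,.1405,.06])),proj(camera_params("top"),np.array([.6233,.1405,.059])))
cv2.imwrite("pics/w7.png",a);cv2.imwrite("pics/t7.png",b)
E
```

```text
t 8.93 pos [0.5586 0.0973 0.0785] dxyz [  26.2 -139.3   27.5] ybear 42.76 z [ 0.0078  0.0014 -1.    ] w 49.8 F [-0.6 -0.7 -0.8] q [ 0.17  0.39 -0.09  1.08  0.    1.  ]
[428.49697768 230.2770666 ] [303.6138642  164.31295437]
```

View pics/w7.png

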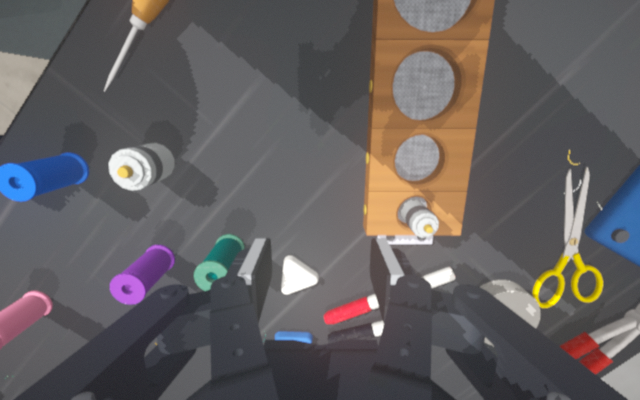

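The small die is down in its pocket, its pin at (428,229) against a predicted (428.5,230). Next is the medium die.

>>> {"name": "carry_out", "arguments": {
  "targets": [
    {"dx": 6, "dy": -38, "dz": 0, "wx": 0, "wy": 0, "wz": 0, "grip": 50},
    {"dx": 12, "dy": -76, "dz": 0, "wx": 0, "wy": 0, "wz": 0, "grip": 50},
    {"dx": 18, "dy": -112, "dz": 0, "wx": 0, "wy": 0, "wz": 0, "grip": 50},
    {"dx": 24, "dy": -136, "dz": 10, "wx": 0, "wy": 0, "wz": 0, "grip": 50},
    {"dx": 24, "dy": -136, "dz": 25, "wx": 0, "wy": 0, "wz": 0, "grip": 50},
    {"dx": 24, "dy": -136, "dz": 38, "wx": 0, "wy": 0, "wz": 0, "grip": 50},
    {"dx": 24, "dy": -136, "dz": 50, "wx": 0, "wy": 0, "wz": 0, "grip": 50},
    {"dx": 24, "dy": -136, "dz": 50, "wx": 0, "wy": 0, "wz": 0, "grip": 50},
    {"dx": 24, "dy": -136, "dz": 50, "wx": 0, "wy": 0, "wz": 0, "grip": 50},
    {"dx": 24, "dy": -136, "dz": 50, "wx": 0, "wy": 0, "wz": 0, "grip": 50}
  ]
}}

```text
clock: 9.87
tool_pos: [0.4393, 0.022, 0.026]
tcp_rot: [[-0.678, 0.735, 0.001], [0.735, 0.678, 0.0], [-0.0, 0.001, -1.0]]
ft_force: [0.5, -0.0, 0.0]
width: 0.0499
finger_force: 0.0
```

```bash
cat >> h.py <<'E'
def pin(X):
    "brass-coloured blob near the predicted pin in the wrist picture"
    import cv2
    from bench import grab_frame
    W=camera_params("wrist");a=grab_frame("wrist");q=proj(W,np.array(X))
    hsv=cv2.cvtColor(a,cv2.COLOR_RGB2HSV);m=cv2.inRange(hsv,(14,90,110),(30,255,255))
    n,_,st,ce=cv2.connectedComponentsWithStats(m)
    i=min(range(1,n),key=lambda k:np.hypot(*(ce[k]-q))+(1e3 if st[k,4]<20 else 0))
    print("pin pred",q.round(1),"seen",ce[i].round(1),"area",st[i,4],"pos",onz(W,ce[i],X[2]).round(4))
E
python3 -c "
from h import *
shift((.4388,.022,-.0228));pin((.4388,.022,.047))"
```

```text
t 9.87 pos [0.4393 0.022  0.026 ] dxyz [ 0.4 -0.4 48.8] ybear 42.7 z [ 7.e-04  0.e+00 -1.e+00] w 49.9 F [ 0.5 -0.   0. ] q [ 0.05  0.2  -0.5   0.87 -0.    0.88]
pin pred [319.  237.6] seen [319.9 233.9] area 182 pos [0.4376 0.024  0.047 ]
```

>>> {"name": "carry_out", "arguments": {
  "newtons": 50,
  "targets": [
    {"dx": 1, "dy": 0, "dz": 14, "wx": 0, "wy": 0, "wz": 0, "grip": 50},
    {"dx": 1, "dy": 0, "dz": 28, "wx": 0, "wy": 0, "wz": 0, "grip": 50},
    {"dx": 1, "dy": 0, "dz": 40, "wx": 0, "wy": 0, "wz": 0, "grip": 50},
    {"dx": 1, "dy": 0, "dz": 48.8, "wx": 0, "wy": 0, "wz": 0, "grip": 50},
    {"dx": 1, "dy": 0, "dz": 48.8, "wx": 0, "wy": 0, "wz": 0, "grip": 50},
    {"dx": 1, "dy": 0, "dz": 48.8, "wx": 0, "wy": 0, "wz": 0, "grip": 20},
    {"dx": 1, "dy": 0, "dz": 48.8, "wx": 0, "wy": 0, "wz": 0, "grip": 20},
    {"dx": 1, "dy": 0, "dz": 48.8, "wx": 0, "wy": 0, "wz": 0, "grip": 20},
    {"dx": 1, "dy": 0, "dz": 48.8, "wx": 0, "wy": 0, "wz": 0, "grip": 20},
    {"dx": 1, "dy": 0, "dz": 48.8, "wx": 0, "wy": 0, "wz": 0, "grip": 20}
  ]
}}

```text
clock: 10.75
tool_pos: [0.4387, 0.0227, -0.0228]
tcp_rot: [[-0.678, 0.735, 0.001], [0.735, 0.678, 0.0], [-0.001, 0.001, -1.0]]
ft_force: [-2.7, -1.6, 6.7]
width: 0.0279
finger_force: 49.0
```

```bash
python3 -c "
from h import *
shift((.5935,.1728,-.01))"
```

```text
t 10.75 pos [ 0.4387  0.0227 -0.0228] dxyz [  5.4 215.6 -12.6] ybear 42.69 z [ 0.0012  0.     -1.    ] w 27.9 F [-2.7 -1.6  6.7] q [ 0.05  0.26 -0.57  0.74 -0.    0.88]
```

>>> {"name": "carry_out", "arguments": {
  "targets": [
    {"dx": 0, "dy": 0, "dz": -10, "wx": 0, "wy": 0, "wz": 0, "grip": 20},
    {"dx": 0, "dy": 0, "dz": -35, "wx": 0, "wy": 0, "wz": 0, "grip": 20},
    {"dx": 0, "dy": 0, "dz": -65, "wx": 0, "wy": 0, "wz": 0, "grip": 20},
    {"dx": 0.6, "dy": 20, "dz": -85, "wx": 0, "wy": 0, "wz": 0, "grip": 20},
    {"dx": 1.6, "dy": 56, "dz": -88, "wx": 0, "wy": 0, "wz": 0, "grip": 20},
    {"dx": 2.6, "dy": 94, "dz": -88, "wx": 0, "wy": 0, "wz": 0, "grip": 20},
    {"dx": 3.6, "dy": 132, "dz": -88, "wx": 0, "wy": 0, "wz": 0, "grip": 20},
    {"dx": 4.6, "dy": 170, "dz": -88, "wx": 0, "wy": 0, "wz": 0, "grip": 20},
    {"dx": 5.2, "dy": 200, "dz": -88, "wx": 0, "wy": 0, "wz": 0, "grip": 20},
    {"dx": 5.4, "dy": 215.6, "dz": -88, "wx": 0, "wy": 0, "wz": 0, "grip": 20}
  ]
}}

```text
clock: 11.58
tool_pos: [0.5951, 0.1755, 0.0646]
tcp_rot: [[-0.679, 0.734, 0.001], [0.734, 0.679, 0.001], [-0.0, 0.001, -1.0]]
ft_force: [-0.3, 0.3, -1.4]
width: 0.0283
finger_force: 49.9
```

```bash
python3 -c "
from h import *
shift((.5935,.1728,-.01))"
```

```text
t 11.58 pos [0.5951 0.1755 0.0646] dxyz [-0.9 -3.1 74.6] ybear 42.77 z [ 1.3e-03  7.0e-04 -1.0e+00] w 28.3 F [-0.3  0.3 -1.4] q [0.29 0.51 0.06 1.12 0.   1.11]
```

>>> {"name": "carry_out", "arguments": {
  "targets": [
    {"dx": 0, "dy": 0, "dz": 5, "wx": 0, "wy": 0, "wz": 0, "grip": 20},
    {"dx": 0, "dy": 0, "dz": 20, "wx": 0, "wy": 0, "wz": 0, "grip": 20},
    {"dx": 0, "dy": 0, "dz": 36, "wx": 0, "wy": 0, "wz": 0, "grip": 20},
    {"dx": 0, "dy": 0, "dz": 50, "wx": 0, "wy": 0, "wz": 0, "grip": 20},
    {"dx": 0, "dy": 0, "dz": 57, "wx": 0, "wy": 0, "wz": 0, "grip": 20},
    {"dx": 0, "dy": 0, "dz": 62, "wx": 0, "wy": 0, "wz": 0, "grip": 20},
    {"dx": 0, "dy": 0, "dz": 67, "wx": 0, "wy": 0, "wz": 0, "grip": 20},
    {"dx": 0, "dy": 0, "dz": 71, "wx": 0, "wy": 0, "wz": 0, "grip": 20},
    {"dx": 0, "dy": 0, "dz": 74.5, "wx": 0, "wy": 0, "wz": 0, "grip": 20},
    {"dx": 0, "dy": 0, "dz": 74.5, "wx": 0, "wy": 0, "wz": 0, "grip": 20}
  ]
}}

```text
clock: 12.42
tool_pos: [0.5929, 0.1728, -0.0105]
tcp_rot: [[-0.678, 0.735, -0.0], [0.735, 0.678, -0.0], [0.0, -0.0, -1.0]]
ft_force: [-0.1, -0.3, -1.2]
width: 0.028
finger_force: 49.9
```

```bash
python3 -c "
from h import *
shift((.5935,.1728,-.0105))"
```

```text
t 12.42 pos [ 0.5929  0.1728 -0.0105] dxyz [-0.4  0.5  0. ] ybear 42.69 z [-2.e-04 -1.e-04 -1.e+00] w 28.0 F [-0.1 -0.3 -1.2] q [ 0.28  0.56 -0.06  0.95  0.    1.11]
```

>>> {"name": "carry_out", "arguments": {
  "targets": [
    {"dx": 0, "dy": 0, "dz": 0, "wx": 0, "wy": 0, "wz": 0, "grip": 35},
    {"dx": 0, "dy": 0, "dz": 0, "wx": 0, "wy": 0, "wz": 0, "grip": 42},
    {"dx": 0, "dy": 0, "dz": 0, "wx": 0, "wy": 0, "wz": 0, "grip": 48},
    {"dx": 0, "dy": 0, "dz": 0, "wx": 0, "wy": 0, "wz": 0, "grip": 50},
    {"dx": 0, "dy": 0, "dz": -8, "wx": 0, "wy": 0, "wz": 0, "grip": 50},
    {"dx": 0, "dy": 0, "dz": -30, "wx": 0, "wy": 0, "wz": 0, "grip": 50},
    {"dx": 0, "dy": 0, "dz": -60, "wx": 0, "wy": 0, "wz": 0, "grip": 50},
    {"dx": 0, "dy": 0, "dz": -85, "wx": 0, "wy": 0, "wz": 0, "grip": 70},
    {"dx": 30, "dy": 5, "dz": -85, "wx": 0, "wy": 0, "wz": 0, "grip": 70},
    {"dx": 68, "dy": 12, "dz": -85, "wx": 0, "wy": 0, "wz": 0, "grip": 70}
  ]
}}

```text
clock: 13.25
tool_pos: [0.5576, 0.2304, 0.0773]
tcp_rot: [[-0.675, 0.737, 0.004], [0.737, 0.675, 0.001], [-0.002, 0.004, -1.0]]
ft_force: [0.4, 1.1, 0.0]
width: 0.0698
finger_force: 0.0
```

>>> {"name": "carry_out", "arguments": {
  "targets": [
    {"dx": 39, "dy": 7, "dz": 0, "wx": 0, "wy": 0, "wz": 0, "grip": 70},
    {"dx": 78, "dy": 14, "dz": 0, "wx": 0, "wy": 0, "wz": 0, "grip": 70},
    {"dx": 117, "dy": 21, "dz": 0, "wx": 0, "wy": 0, "wz": 0, "grip": 70},
    {"dx": 156, "dy": 28, "dz": 0, "wx": 0, "wy": 0, "wz": 0, "grip": 70},
    {"dx": 185, "dy": 34, "dz": 10, "wx": 0, "wy": 0, "wz": 0, "grip": 70},
    {"dx": 195.5, "dy": 35.6, "dz": 25, "wx": 0, "wy": 0, "wz": 0, "grip": 70},
    {"dx": 195.5, "dy": 35.6, "dz": 38, "wx": 0, "wy": 0, "wz": 0, "grip": 70},
    {"dx": 195.5, "dy": 35.6, "dz": 48, "wx": 0, "wy": 0, "wz": 0, "grip": 70},
    {"dx": 195.5, "dy": 35.6, "dz": 48, "wx": 0, "wy": 0, "wz": 0, "grip": 70},
    {"dx": 195.5, "dy": 35.6, "dz": 48, "wx": 0, "wy": 0, "wz": 0, "grip": 70}
  ]
}}

```text
clock: 14.08
tool_pos: [0.4494, 0.3982, 0.027]
tcp_rot: [[-0.678, 0.735, -0.0], [0.735, 0.678, -0.0], [-0.0, -0.001, -1.0]]
ft_force: [-0.7, -0.4, 0.5]
width: 0.0702
finger_force: 0.0
```

```bash
python3 -c "
from h import *
shift((.4495,.3985,-.0228));pin((.4495,.3985,.047))"
```

```text
t 14.08 pos [0.4494 0.3982 0.027 ] dxyz [ 0.1  0.2 49.8] ybear 42.66 z [-4.e-04 -4.e-04 -1.e+00] w 70.2 F [-0.7 -0.4  0.5] q [ 0.73  0.5  -0.06  1.02 -0.    1.55]
pin pred [320.  237.1] seen [320.3 232.3] area 347 pos [0.4476 0.4008 0.047 ]
```

>>> {"name": "carry_out", "arguments": {
  "newtons": 60,
  "targets": [
    {"dx": 1.6, "dy": 0.2, "dz": 14, "wx": 0, "wy": 0, "wz": 0, "grip": 70},
    {"dx": 1.6, "dy": 0.2, "dz": 28, "wx": 0, "wy": 0, "wz": 0, "grip": 70},
    {"dx": 1.6, "dy": 0.2, "dz": 40, "wx": 0, "wy": 0, "wz": 0, "grip": 70},
    {"dx": 1.6, "dy": 0.2, "dz": 49.8, "wx": 0, "wy": 0, "wz": 0, "grip": 70},
    {"dx": 1.6, "dy": 0.2, "dz": 49.8, "wx": 0, "wy": 0, "wz": 0, "grip": 70},
    {"dx": 1.6, "dy": 0.2, "dz": 49.8, "wx": 0, "wy": 0, "wz": 0, "grip": 32},
    {"dx": 1.6, "dy": 0.2, "dz": 49.8, "wx": 0, "wy": 0, "wz": 0, "grip": 32},
    {"dx": 1.6, "dy": 0.2, "dz": 49.8, "wx": 0, "wy": 0, "wz": 0, "grip": 32},
    {"dx": 1.6, "dy": 0.2, "dz": 49.8, "wx": 0, "wy": 0, "wz": 0, "grip": 32},
    {"dx": 1.6, "dy": 0.2, "dz": 49.8, "wx": 0, "wy": 0, "wz": 0, "grip": 32}
  ]
}}

```text
clock: 14.97
tool_pos: [0.449, 0.4005, -0.0216]
tcp_rot: [[-0.678, 0.735, 0.001], [0.735, 0.678, 0.001], [-0.0, 0.002, -1.0]]
ft_force: [-1.2, -2.2, 7.1]
width: 0.039
finger_force: 59.8
```

```bash
python3 -c "
from h import *
shift((.557,.2125,-.0105))"
```

```text
t 14.97 pos [ 0.449   0.4005 -0.0216] dxyz [-211.4  -48.   -11.1] ybear 42.68 z [ 0.0014  0.001  -1.    ] w 39.0 F [-1.2 -2.2  7.1] q [ 0.73  0.54 -0.12  0.91 -0.    1.55]
```

>>> {"name": "carry_out", "arguments": {
  "targets": [
    {"dx": 0, "dy": 0, "dz": -10, "wx": 0, "wy": 0, "wz": 0, "grip": 32},
    {"dx": 0, "dy": 0, "dz": -35, "wx": 0, "wy": 0, "wz": 0, "grip": 32},
    {"dx": 0, "dy": 0, "dz": -65, "wx": 0, "wy": 0, "wz": 0, "grip": 32},
    {"dx": -20, "dy": -4.5, "dz": -85, "wx": 0, "wy": 0, "wz": 0, "grip": 32},
    {"dx": -56, "dy": -12.5, "dz": -90, "wx": 0, "wy": 0, "wz": 0, "grip": 32},
    {"dx": -94, "dy": -21, "dz": -90, "wx": 0, "wy": 0, "wz": 0, "grip": 32},
    {"dx": -132, "dy": -29.5, "dz": -90, "wx": 0, "wy": 0, "wz": 0, "grip": 32},
    {"dx": -168, "dy": -38, "dz": -90, "wx": 0, "wy": 0, "wz": 0, "grip": 32},
    {"dx": -197, "dy": -44, "dz": -90, "wx": 0, "wy": 0, "wz": 0, "grip": 32},
    {"dx": -211, "dy": -47.5, "dz": -90, "wx": 0, "wy": 0, "wz": 0, "grip": 32}
  ]
}}

```text
clock: 15.8
tool_pos: [0.5582, 0.2096, 0.0681]
tcp_rot: [[-0.676, 0.737, 0.001], [0.737, 0.676, -0.0], [-0.001, 0.001, -1.0]]
ft_force: [0.3, -0.2, -2.6]
width: 0.0391
finger_force: 61.2
```

```bash
python3 -c "
from h import *
shift((.557,.2125,-.0090));pin((.5935,.1728,.059))"
```

```text
t 15.8 pos [0.5582 0.2096 0.0681] dxyz [ 3.   1.  77.1] ybear 42.54 z [ 1.1e-03 -3.0e-04 -1.0e+00] w 39.1 F [ 0.3 -0.2 -2.6] q [ 0.36  0.46 -0.01  1.1  -0.    1.19]
pin pred [321.4 286.5] seen [320.5 281.9] area 675 pos [0.5905 0.1751 0.059 ]
```

>>> {"name": "carry_out", "arguments": {
  "targets": [
    {"dx": 0, "dy": 0, "dz": 0, "wx": 0, "wy": 0, "wz": 0, "grip": 32},
    {"dx": 0, "dy": 0, "dz": 15, "wx": 0, "wy": 0, "wz": 0, "grip": 32},
    {"dx": 0, "dy": 0, "dz": 32, "wx": 0, "wy": 0, "wz": 0, "grip": 32},
    {"dx": 0, "dy": 0, "dz": 46, "wx": 0, "wy": 0, "wz": 0, "grip": 32},
    {"dx": 0, "dy": 0, "dz": 55, "wx": 0, "wy": 0, "wz": 0, "grip": 32},
    {"dx": 0, "dy": 0, "dz": 62, "wx": 0, "wy": 0, "wz": 0, "grip": 32},
    {"dx": 0, "dy": 0, "dz": 68, "wx": 0, "wy": 0, "wz": 0, "grip": 32},
    {"dx": 0, "dy": 0, "dz": 73, "wx": 0, "wy": 0, "wz": 0, "grip": 32},
    {"dx": 0, "dy": 0, "dz": 76, "wx": 0, "wy": 0, "wz": 0, "grip": 32},
    {"dx": 0, "dy": 0, "dz": 76, "wx": 0, "wy": 0, "wz": 0, "grip": 32}
  ]
}}

```text
clock: 16.68
tool_pos: [0.5565, 0.2129, -0.0092]
tcp_rot: [[-0.678, 0.735, -0.0], [0.735, 0.678, 0.0], [0.0, -0.0, -1.0]]
ft_force: [-0.1, -1.2, -3.5]
width: 0.0391
finger_force: 61.4
```

```bash
python3 -c "
from h import *
shift((.557,.2125,-.0090))"
```

```text
t 16.68 pos [ 0.5565  0.2129 -0.0092] dxyz [-0.7  0.1 -0.2] ybear 42.7 z [-1.e-04  0.e+00 -1.e+00] w 39.1 F [-0.1 -1.2 -3.5] q [ 0.37  0.52 -0.12  0.93  0.    1.19]
```

>>> {"name": "carry_out", "arguments": {
  "targets": [
    {"dx": 0, "dy": 0, "dz": 0, "wx": 0, "wy": 0, "wz": 0, "grip": 46},
    {"dx": 0, "dy": 0, "dz": 0, "wx": 0, "wy": 0, "wz": 0, "grip": 54},
    {"dx": 0, "dy": 0, "dz": 0, "wx": 0, "wy": 0, "wz": 0, "grip": 60},
    {"dx": 0, "dy": 0, "dz": 0, "wx": 0, "wy": 0, "wz": 0, "grip": 62},
    {"dx": 0, "dy": 0, "dz": -8, "wx": 0, "wy": 0, "wz": 0, "grip": 62},
    {"dx": 0, "dy": 0, "dz": -30, "wx": 0, "wy": 0, "wz": 0, "grip": 62},
    {"dx": 0, "dy": 0, "dz": -60, "wx": 0, "wy": 0, "wz": 0, "grip": 62},
    {"dx": 0, "dy": 0, "dz": -85, "wx": 0, "wy": 0, "wz": 0, "grip": 82},
    {"dx": 20, "dy": 18, "dz": -85, "wx": 0, "wy": 0, "wz": 0, "grip": 82},
    {"dx": 48, "dy": 42, "dz": -85, "wx": 0, "wy": 0, "wz": 0, "grip": 82}
  ]
}}

```text
clock: 17.52
tool_pos: [0.5566, 0.2758, 0.0791]
tcp_rot: [[-0.675, 0.737, 0.004], [0.737, 0.675, 0.001], [-0.002, 0.004, -1.0]]
ft_force: [0.2, -1.3, 0.6]
width: 0.0821
finger_force: 0.0
```

>>> {"name": "carry_out", "arguments": {
  "targets": [
    {"dx": 28, "dy": 25, "dz": 0, "wx": 0, "wy": 0, "wz": 0, "grip": 82},
    {"dx": 57, "dy": 50, "dz": 0, "wx": 0, "wy": 0, "wz": 0, "grip": 82},
    {"dx": 82, "dy": 72, "dz": 0, "wx": 0, "wy": 0, "wz": 0, "grip": 82},
    {"dx": 96, "dy": 84, "dz": 5, "wx": 0, "wy": 0, "wz": 0, "grip": 82},
    {"dx": 99.5, "dy": 87, "dz": 20, "wx": 0, "wy": 0, "wz": 0, "grip": 82},
    {"dx": 99.5, "dy": 87, "dz": 35, "wx": 0, "wy": 0, "wz": 0, "grip": 82},
    {"dx": 99.5, "dy": 87, "dz": 45, "wx": 0, "wy": 0, "wz": 0, "grip": 82},
    {"dx": 99.5, "dy": 87, "dz": 50, "wx": 0, "wy": 0, "wz": 0, "grip": 82},
    {"dx": 99.5, "dy": 87, "dz": 50, "wx": 0, "wy": 0, "wz": 0, "grip": 82},
    {"dx": 99.5, "dy": 87, "dz": 50, "wx": 0, "wy": 0, "wz": 0, "grip": 82}
  ]
}}

```text
clock: 18.35
tool_pos: [0.5516, 0.4084, 0.0267]
tcp_rot: [[-0.678, 0.735, 0.0], [0.735, 0.678, 0.0], [-0.0, 0.0, -1.0]]
ft_force: [1.1, -0.2, 0.6]
width: 0.0818
finger_force: 0.0
```

```bash
python3 -c "
from h import *
shift((.552,.408,-.0228));pin((.552,.408,.047))"
```

```text
t 18.35 pos [0.5516 0.4084 0.0267] dxyz [-0.6  0.  49.5] ybear 42.66 z [ 3.e-04  2.e-04 -1.e+00] w 81.8 F [ 1.1 -0.2  0.6] q [ 0.64  0.67  0.24  1.14 -0.    1.46]
pin pred [319.8 238.5] seen [321.3 233.4] area 556 pos [0.5505 0.4109 0.047 ]
```

>>> {"name": "carry_out", "arguments": {
  "newtons": 70,
  "targets": [
    {"dx": 1, "dy": 0.7, "dz": 14, "wx": 0, "wy": 0, "wz": 0, "grip": 82},
    {"dx": 1, "dy": 0.7, "dz": 28, "wx": 0, "wy": 0, "wz": 0, "grip": 82},
    {"dx": 1, "dy": 0.7, "dz": 40, "wx": 0, "wy": 0, "wz": 0, "grip": 82},
    {"dx": 1, "dy": 0.7, "dz": 49.5, "wx": 0, "wy": 0, "wz": 0, "grip": 82},
    {"dx": 1, "dy": 0.7, "dz": 49.5, "wx": 0, "wy": 0, "wz": 0, "grip": 82},
    {"dx": 1, "dy": 0.7, "dz": 49.5, "wx": 0, "wy": 0, "wz": 0, "grip": 43},
    {"dx": 1, "dy": 0.7, "dz": 49.5, "wx": 0, "wy": 0, "wz": 0, "grip": 43},
    {"dx": 1, "dy": 0.7, "dz": 49.5, "wx": 0, "wy": 0, "wz": 0, "grip": 43},
    {"dx": 1, "dy": 0.7, "dz": 49.5, "wx": 0, "wy": 0, "wz": 0, "grip": 43},
    {"dx": 1, "dy": 0.7, "dz": 49.5, "wx": 0, "wy": 0, "wz": 0, "grip": 43}
  ]
}}

```text
clock: 19.23
tool_pos: [0.5517, 0.4102, -0.0221]
tcp_rot: [[-0.678, 0.735, 0.001], [0.735, 0.678, 0.001], [-0.0, 0.002, -1.0]]
ft_force: [-1.4, -2.1, 5.8]
width: 0.0497
finger_force: 72.9
```

```bash
python3 -c "
from h import *
shift((.512,.261,-.0105))"
```

```text
t 19.23 pos [ 0.5517  0.4102 -0.0221] dxyz [ -82.8 -130.3  -11.8] ybear 42.69 z [ 1.2e-03  9.0e-04 -1.0e+00] w 49.7 F [-1.4 -2.1  5.8] q [ 0.64  0.7   0.17  1.03 -0.    1.47]
```

>>> {"name": "carry_out", "arguments": {
  "targets": [
    {"dx": 0, "dy": 0, "dz": -10, "wx": 0, "wy": 0, "wz": 0, "grip": 43},
    {"dx": 0, "dy": 0, "dz": -35, "wx": 0, "wy": 0, "wz": 0, "grip": 43},
    {"dx": 0, "dy": 0, "dz": -65, "wx": 0, "wy": 0, "wz": 0, "grip": 43},
    {"dx": -8, "dy": -13, "dz": -85, "wx": 0, "wy": 0, "wz": 0, "grip": 43},
    {"dx": -24, "dy": -38, "dz": -90, "wx": 0, "wy": 0, "wz": 0, "grip": 43},
    {"dx": -42, "dy": -66, "dz": -90, "wx": 0, "wy": 0, "wz": 0, "grip": 43},
    {"dx": -60, "dy": -94, "dz": -90, "wx": 0, "wy": 0, "wz": 0, "grip": 43},
    {"dx": -75, "dy": -118, "dz": -90, "wx": 0, "wy": 0, "wz": 0, "grip": 43},
    {"dx": -82.5, "dy": -130, "dz": -90, "wx": 0, "wy": 0, "wz": 0, "grip": 43},
    {"dx": -82.5, "dy": -130, "dz": -90, "wx": 0, "wy": 0, "wz": 0, "grip": 43}
  ]
}}

```text
clock: 20.07
tool_pos: [0.5108, 0.2583, 0.0676]
tcp_rot: [[-0.676, 0.736, -0.0], [0.736, 0.676, -0.001], [-0.0, -0.0, -1.0]]
ft_force: [0.4, -0.4, -4.1]
width: 0.0497
finger_force: 74.4
```

```bash
python3 -c "
from h import *
shift((.512,.261,-.0095))"
```

```text
t 20.07 pos [0.5108 0.2583 0.0676] dxyz [ 1.2  2.8 77.1] ybear 42.57 z [-0.e+00 -7.e-04 -1.e+00] w 49.7 F [ 0.4 -0.4 -4.1] q [ 0.47  0.41 -0.08  1.08 -0.    1.3 ]
```

>>> {"name": "carry_out", "arguments": {
  "targets": [
    {"dx": 0, "dy": 0, "dz": 0, "wx": 0, "wy": 0, "wz": 0, "grip": 43},
    {"dx": 0, "dy": 0, "dz": 15, "wx": 0, "wy": 0, "wz": 0, "grip": 43},
    {"dx": 0, "dy": 0, "dz": 32, "wx": 0, "wy": 0, "wz": 0, "grip": 43},
    {"dx": 0, "dy": 0, "dz": 46, "wx": 0, "wy": 0, "wz": 0, "grip": 43},
    {"dx": 0, "dy": 0, "dz": 55, "wx": 0, "wy": 0, "wz": 0, "grip": 43},
    {"dx": 0, "dy": 0, "dz": 62, "wx": 0, "wy": 0, "wz": 0, "grip": 43},
    {"dx": 0, "dy": 0, "dz": 68, "wx": 0, "wy": 0, "wz": 0, "grip": 43},
    {"dx": 0, "dy": 0, "dz": 73, "wx": 0, "wy": 0, "wz": 0, "grip": 43},
    {"dx": 0, "dy": 0, "dz": 76.5, "wx": 0, "wy": 0, "wz": 0, "grip": 43},
    {"dx": 0, "dy": 0, "dz": 76.5, "wx": 0, "wy": 0, "wz": 0, "grip": 43}
  ]
}}

```text
clock: 20.9
tool_pos: [0.5118, 0.2613, -0.0098]
tcp_rot: [[-0.678, 0.735, 0.0], [0.735, 0.678, 0.0], [-0.0, 0.001, -1.0]]
ft_force: [1.1, -0.4, -4.9]
width: 0.0499
finger_force: 74.3
```

```bash
python3 -c "
from h import *
shift((.512,.261,-.0095))"
```

```text
t 20.9 pos [ 0.5118  0.2613 -0.0098] dxyz [-0.4 -0.  -0.3] ybear 42.7 z [ 4.e-04  3.e-04 -1.e+00] w 49.9 F [ 1.1 -0.4 -4.9] q [ 0.47  0.48 -0.19  0.9   0.    1.3 ]
```

Release, rise and back away for a check.

>>> {"name": "carry_out", "arguments": {
  "targets": [
    {"dx": 0, "dy": 0, "dz": 0, "wx": 0, "wy": 0, "wz": 0, "grip": 57},
    {"dx": 0, "dy": 0, "dz": 0, "wx": 0, "wy": 0, "wz": 0, "grip": 65},
    {"dx": 0, "dy": 0, "dz": 0, "wx": 0, "wy": 0, "wz": 0, "grip": 72},
    {"dx": 0, "dy": 0, "dz": 0, "wx": 0, "wy": 0, "wz": 0, "grip": 74},
    {"dx": 0, "dy": 0, "dz": -8, "wx": 0, "wy": 0, "wz": 0, "grip": 74},
    {"dx": 0, "dy": 0, "dz": -30, "wx": 0, "wy": 0, "wz": 0, "grip": 74},
    {"dx": 0, "dy": 0, "dz": -65, "wx": 0, "wy": 0, "wz": 0, "grip": 74},
    {"dx": 0, "dy": 0, "dz": -100, "wx": 0, "wy": 0, "wz": 0, "grip": 74},
    {"dx": -20, "dy": -30, "dz": -130, "wx": 0, "wy": 0, "wz": 0, "grip": 74},
    {"dx": -40, "dy": -65, "dz": -150, "wx": 0, "wy": 0, "wz": 0, "grip": 74}
  ]
}}

```text
clock: 21.73
tool_pos: [0.4941, 0.1956, 0.1392]
tcp_rot: [[-0.68, 0.733, 0.003], [0.733, 0.68, 0.001], [-0.001, 0.003, -1.0]]
ft_force: [1.2, -0.5, 0.5]
width: 0.0742
finger_force: 0.0
```

>>> {"name": "carry_out", "arguments": {
  "targets": [
    {"dx": -25, "dy": -30, "dz": 0, "wx": 0, "wy": 0, "wz": 0, "grip": 74},
    {"dx": -50, "dy": -50, "dz": 0, "wx": 0, "wy": 0, "wz": 0, "grip": 74},
    {"dx": -75, "dy": -70, "dz": 0, "wx": 0, "wy": 0, "wz": 0, "grip": 74},
    {"dx": -90, "dy": -90, "dz": 0, "wx": 0, "wy": 0, "wz": 0, "grip": 74},
    {"dx": -90, "dy": -100, "dz": 0, "wx": 0, "wy": 0, "wz": 0, "grip": 74},
    {"dx": -90, "dy": -100, "dz": 0, "wx": 0, "wy": 0, "wz": 0, "grip": 74},
    {"dx": -90, "dy": -100, "dz": 0, "wx": 0, "wy": 0, "wz": 0, "grip": 74},
    {"dx": -90, "dy": -100, "dz": 0, "wx": 0, "wy": 0, "wz": 0, "grip": 74},
    {"dx": -90, "dy": -100, "dz": 0, "wx": 0, "wy": 0, "wz": 0, "grip": 74},
    {"dx": -90, "dy": -100, "dz": 0, "wx": 0, "wy": 0, "wz": 0, "grip": 74}
  ]
}}

```text
clock: 22.57
tool_pos: [0.4808, 0.0616, 0.1361]
tcp_rot: [[-0.679, 0.734, -0.0], [0.734, 0.679, 0.0], [0.0, 0.0, -1.0]]
ft_force: [-0.2, -0.4, -0.1]
width: 0.0736
finger_force: 0.0
```

```bash
python3 - <<'E'
from h import *;from bench import *;import cv2
T=camera_params("top");S=camera_params("scene");t=grab_frame("top")[:,:,::-1];s=grab_frame("scene")[:,:,::-1]
for c in((.6233,.1405,.059),(.5935,.1728,.059),(.557,.2125,.059),(.512,.261,.059)):
    a=proj(T,np.array(c));b=proj(S,np.array(c));print("L",((a-[230,140])*4).round(),"R",((b-[250,170])*4).round())
l=cv2.resize(t[140:265,230:330],None,fx=4,fy=4,interpolation=cv2.INTER_CUBIC)
r=cv2.resize(s[170:295,250:350],None,fx=4,fy=4,interpolation=cv2.INTER_CUBIC)
cv2.imwrite("pics/z8.png",np.hstack([l,r]));shift((.5,.2,.1))
E
```

```text
L [294.  97.] R [147.  13.]
L [245. 139.] R [154.  61.]
L [185. 190.] R [162. 124.]
L [110. 255.] R [175. 209.]
t 22.67 pos [0.4807 0.0614 0.136 ] dxyz [ 88.7 108.3  36. ] ybear 42.75 z [-2.e-04 -0.e+00 -1.e+00] w 74.0 F [-0.5  0.3  1. ] q [ 0.13  0.2  -0.2   1.17  0.    0.95]
```

View pics/z8.png

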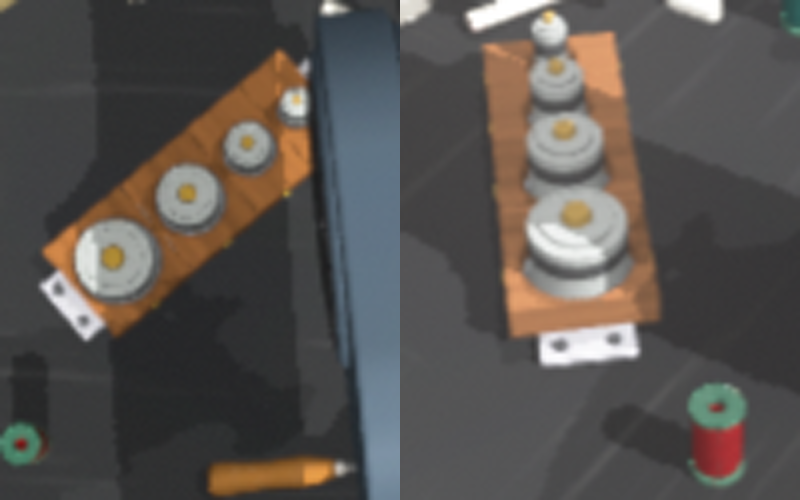

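The check picture shows all four dies upright in their pockets. Their pins, at (296,100), (247,143), (187,193) and (112,258), match the seated predictions to about 1 px of the original picture. The red spool still stands. I'm handing in.

```bash
python3 -c "
from bench import *
print(close_job())"
```

```text
the job is handed in; nothing more can be done
None
```

All four dies are back in the rack, each upright and fully down in its own pocket by the final camera check; neither spool was touched, and the job was handed in at about 23 s of the 128 s allowed (no verdict was returned).

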